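# Release two barrels from a lever-worked hopper and ease its flap shut

### The arm

A 7-joint arm with a two-finger parallel gripper is mounted at the origin on a cart in front of the work surface, level with it; the furniture and walls round the work are solid. World frame = base frame: x ahead of the robot, y to its left, z up, the work surface at z = 0. Lengths are in m, angles in rad, forces in N, time in s.
With the tool pointing down it reaches from about 0.4 to 0.9 m from the base axis. Payload 5.5 kg.
Tool frame: the origin (TCP) lies at the very end of the fingers, on their centre line; the grasp point (between the pads) lies 19 mm behind it; z points along the fingers, y is the line along which they close (so a half turn about z gives the same grasp; the last joint's range is limited). The gripper opens to 92 mm and grips with 3 to 60 N. Pads are 19 mm wide; open, the fingers measure 130 mm over their backs; the gripper's body (75 mm by 190 mm) begins 47 mm behind the grasp point.
Start: joints at [-0.885, 0.501, -0.427, 1.55, 0.221, 1.138, -0.21], TCP at [0.267, 0.593, 0.227] pointing down, gripper open.
Joint ranges: [-2.88, 2.88], [-0.31, 2.03], [-1.54, 1.56], [0.2, 2.42], [-1.41, 4.55], [0.19, 2.02], [-2.57, 2.57]. Speed limits (rad/s): [2.57, 2.57, 3.14, 3.14, 3.14, 3.14, 3.14].

### API

Orientations are given as a rotation vector (axis times angle).
In Python, from cell import get_state, grab_frame, get_calibration, sign_off gives the robot as it stands. The module is installed in compiled form; this text tells all that it offers.
- The arm moves only by the shell command python3 -m inch 'ROWS' [OPENING] [FORCE]. ROWS is JSON, a list of rows, each a list of 6 numbers: the shift along the tool's x, y, z normalised to -1 to 1, where 1 is 30 mm, then the turn, a rotation vector about the tool's x, y, z normalised to -1 to 1, where 1 is 6 degrees. In form: [[x, y, z, wx, wy, wz], ...]. A call has 1 to 12 rows; each row shifts and turns the commanded pose from where the row before left it, along the tool's axes as they then stand; what a row does not reach is not made up. A row lasts 1/12 s, in which the tool goes at most 41.7 mm and 7.16 degrees, less where a joint would pass 70% of its speed; a pose out of reach is approached as far as the arm can. A call with a number of a shift or a turn outside -1 to 1 is refused whole. A call with a gripper value outside its range is refused whole. OPENING is the opening, from -1 (shut) to 1 (fully open), so that 0 is half open, set as the call begins (- or left out, the last holds). The fingers move at their own pace and stop on an object; FORCE is the grip in N (left out, the last holds). Time passes only in rows, so rows that do not move let the fingers close. It gives the time, the measured TCP pose, the force, the opening and the grip force at its end, in the units of the state.
- get_state(): the state, without advancing time (a new reading comes with each control period).
- grab_frame(name): name is "scene" or "top" or "wrist"; returns the picture (400x640x3 uint8, blue, green, red); there is no depth.
- get_calibration(name): a dict with "camera_matrix" (3x3 intrinsics, pixels), "R" (3x3) and "t" (3): a world point X has camera coordinates R X + t. Camera axes: x right, y down, z forward; pixel columns grow to the right and rows downward; lengths in m; the calibration is good to about 2 mm. A picture is of the moment at which its call begins: read the wrist's pose just before it. get_calibration takes no time and is no camera call; for the wrist camera it gives the pose at the moment of the call.
- sign_off(): hands the job in; it is judged then, once.
The state is a dict: "clock": time; "q": joint angles; "dq": joint speeds; "tau": joint torques, N m; "position": TCP position; "tool_rot": TCP orientation; "contact_force": force on the tool from outside, world axes, zero at the start; "wrist_torque": the same for the moment, N m; "width": opening from 0.0 (shut) to 1.0 (fully open); "gripper_force": force on a finger pad.
Only numpy, scipy, OpenCV 4.12 (cv2) and the standard library are available. Lean on these libraries where they do the work, as an engineer would, in place of code of your own. Each camera call takes 0.05 s, during which the arm holds its last target. There are 200 camera calls.

### The job

Press the black-padded lever at the left side of the barrel hopper all the way down, so that its flap lifts, and keep it down until both barrels have rolled out into the front trough. Then ease the lever back up so that the flap closes gently and never slams, and let go with the flap fully shut. Work the lever only, with the fingertips: do not touch the flap or the barrels, grasp nothing, and leave the things standing around where they are.

Things in the scene. Friction and masses are not known exactly. Their poses are not given: they have to be found in the camera images.
- hopper: fixed grey sheet-metal hopper, 290x190 mm, on the right of the bench. Origin on the bench under the flap, mid-width; x to its rear, y left (lever side), z up. A deck 160 mm wide slopes 8 deg down to -x: 34 mm high at the flap, 12 mm at the front stop (x=-157 mm). Trough: the deck before the flap, walls 60 mm high; behind the flap (x to 109 mm) walls 118 mm high.
- flap: plain aluminium flap, 152x60 mm, that hangs across the hopper and holds the barrels back. Origin on its hinge, 102 mm above the bench. It swings forward (hopper -x) and up, geared to the lever: 3 times the lever's angle, 1.38 rad fully open, then reaching 60 mm forward of the hinge. It clears the barrels from about 1.25 rad.
- lever (a joint): lever angle, rad: 0 = up at rest, flap shut; 0.46 = fully down on its stop, flap fully open. Pivot at hopper x=0, z=66 mm, about the hopper's y axis. A spring returns it: about 3.5 N at the pad to start, 6.5 N fully down. Let go, it snaps up and the flap slams.
- lever_pad (a point): centre of the top of the lever's ribbed black rubber pad (40 mm long, 34 mm wide), 150 mm forward of the pivot, 118 mm left of the hopper's middle, on a bent rod arm that runs 30 mm lower: press on the pad. At rest about 116 mm above the bench, sloping up 0.23 rad to the front; fully down 47 mm, sloping down as much. Its path is an arc of 151 mm radius about the pivot.
- barrel_3_mid (a point): centre of a white barrel with a black middle band (cylinder 45 mm in diameter, 150 mm long, about 0.15 kg), lying across the hopper and resting against the back of the flap at the start. In the trough its centre lies at hopper x -70 to -160 mm.
- barrel_4_mid (a point): centre of a second, equal barrel, lying right behind the first at the start.
- puck_b: loose black puck with a white top, 54 mm in diameter, 44 mm high, standing before the hopper; a bystander. Origin under its centre.
- ring_gauge: loose stepped grey metal gauge, 32 mm in diameter, 40 mm high, standing before the hopper; a bystander. Origin under its centre.
- tape_1: loose roll of green tape lying flat, 63 x 60 mm, 19 mm high, to the left of the lever pad; a bystander. Origin under its centre.
Not all that is in view belongs to the job. Leave any pink look-alike of the part that bears barrel_3_mid alone.

How it is judged:
By the outcome, as a careful person would: the job done as asked, in the order asked, and still so for the second after the job is handed in, with the robot touching nothing.
It also fails if it takes over 43 s, if anything falls off the work surface, if the arm or the gripper's body presses on something with over 40 N, if the wrist force passes 120 N, or if a joint passes its speed limit or range.

## Working session

There is one attempt and no reset: what is moved stays moved. The work goes in short steps, Python scripts to look and compute and a shell command to move; the robot and the scene stay as the last step left them, time stands still between calls to the robot, and variables do not carry over. Pictures are saved under pics/ and viewed, at most 10 in all, crops included, and the job is handed in when it is done.

```bash
mkdir -p pics; python3 - <<'E'
from cell import *
import cv2
print(get_state())
for n in ("scene","top"):
    cv2.imwrite(f"pics/{n}0.png",grab_frame(n)); c=get_calibration(n); print(n,c)
E
```

```text
{'clock': 0.0, 'q': array([-0.88479498,  0.50184354, -0.42673727,  1.55147054,  0.22078044,
        1.1383181 , -0.21029636]), 'dq': array([ 0.00242182, -0.00025792,  0.00015913,  0.000128  ,  0.00039486,
       -0.00124651, -0.00086531]), 'tau': array([-3.43379861e-04, -5.66596985e+01, -5.81633717e+00, -2.79119915e+01,
       -6.87212823e-02,  3.06984864e-02,  1.69426257e-04]), 'position': array([0.26647594, 0.59207474, 0.22566776]), 'tool_rot': array([-6.59089805e-01, -3.07119788e+00,  3.04074535e-03]), 'contact_force': array([-0.82578256,  0.13596978, -0.29604811]), 'wrist_torque': array([-0.00349789,  0.02875806,  0.02817506]), 'gripper_force': 0.0, 'width': 1.0006586812038623}
scene {'camera_matrix': array([[445.40935504,   0.        , 321.05502499],
       [  0.        , 445.40935504, 202.1570708 ],
       [  0.        ,   0.        ,   1.        ]]), 'R': array([[ 0.4585005 , -0.88852801, -0.01718338],
       [-0.68960203, -0.34352095, -0.63752835],
       [ 0.56055894,  0.30415676, -0.77023525]]), 't': array([-0.57763872,  0.30116   ,  1.08146387])}
top {'camera_matrix': array([[430.53293719,   0.        , 317.03103392],
       [  0.        , 430.53293719, 192.57892781],
       [  0.        ,   0.        ,   1.        ]]), 'R': array([[ 0.02026616, -0.9994086 ,  0.02778008],
       [-0.99320227, -0.02331032, -0.11404329],
       [ 0.11462341, -0.02528002, -0.99308731]]), 't': array([-0.40074603,  0.52269048,  1.01697445])}
```

View pics/scene0.png

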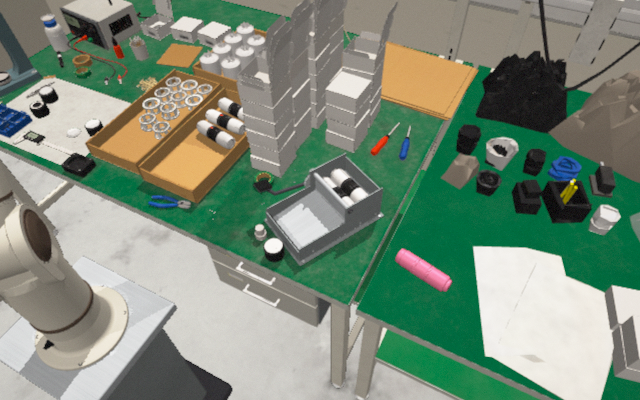

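View pics/top0.png

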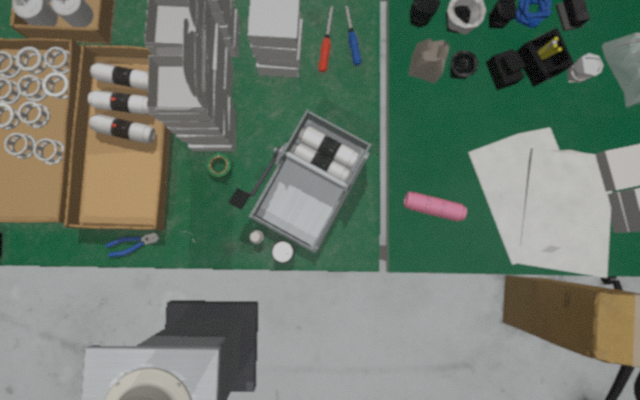

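The top view shows the hopper centred near (312,180), the black pad at about (240,198), the tape at (219,166), the gauge at (257,237) and the puck at (282,252). Tall box stacks stand near (195,90). The pink look-alike is at (435,206). Next I'll zoom in for accurate pixels.

```bash
cat > h.py <<'E'
import numpy as np, cv2
from cell import *
def ray(n,u,v,z,c=None):
    c=c or get_calibration(n); R=c["R"];C=-R.T@c["t"]
    d=R.T@np.linalg.solve(c["camera_matrix"],[u,v,1.]); return C+d*(z-C[2])/d[2]
def proj(n,X,c=None):
    c=c or get_calibration(n); p=c["camera_matrix"]@(c["R"]@np.asarray(X)+c["t"]); return p[:2]/p[2]
E
python3 - <<'E'
from h import *
t=cv2.imread("pics/top0.png")[105:270,195:380]; s=cv2.imread("pics/scene0.png")[150:270,245:390]
a=cv2.resize(t,None,fx=3,fy=3,interpolation=cv2.INTER_CUBIC)
cv2.imwrite("pics/crop_t.png",a)
E
```

```text
(no output)
```

View pics/crop_t.png

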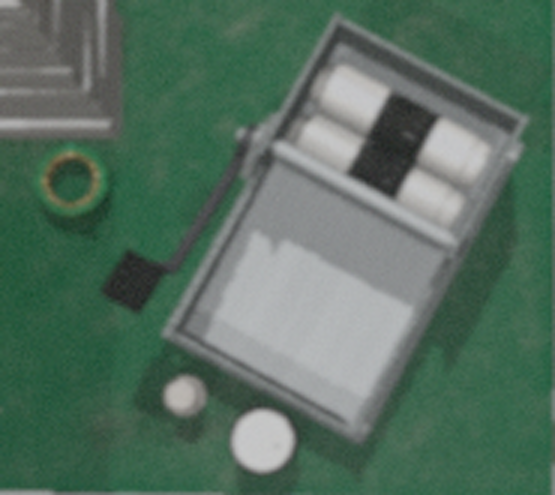

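The crop shows the pad centred at about (134,280), the hinge rod from (277,147) to (455,243), the rear corners at (337,17) and (525,120), and the front corners at (170,335) and (360,437).

```bash
python3 - <<'E'
from h import *
P={}
for n,u,v,z in [("pad",134,280,.116),("hL",277,147,.104),("hR",455,243,.104),("rL",337,17,.118),("rR",525,120,.118),("fL",170,335,.06),("fR",360,437,.06),("tape",73,181,.019),("ring",184,396,.04),("puck",263,440,.044)]:
    P[n]=ray("top",195+(u+.5)/3-.5,105+(v+.5)/3-.5,z); print(n,P[n].round(3))
m=(P["rL"]+P["rR"])/2-(P["fL"]+P["fR"])/2; l=(P["rL"]-P["rR"]+P["fL"]-P["fR"])/2
print("len",np.hypot(*m[:2]),"wid",np.hypot(*l[:2]))
a1=np.arctan2(m[1],m[0]); a2=np.arctan2(-l[0],l[1]); print("yaw",a1,a2)
yaw=(a1+a2)/2; X=np.array([np.cos(yaw),np.sin(yaw)]);Y=np.array([-X[1],X[0]])
ctr=(P["rL"]+P["rR"]+P["fL"]+P["fR"])[:2]/4
h=(P["hL"]+P["hR"])[:2]/2
print("hinge",h,"ctr rel", (ctr-h)@X,(ctr-h)@Y)
print("pad pred",h-.147*X+.118*Y, "X",X,"Y",Y)
p=P["pad"][:2]-h; print("pad in hopper",p@X,p@Y)
S=cv2.imread("pics/scene0.png")
print("pad in scene",proj("scene",P["pad"]))
g=cv2.cvtColor(S[170:200,248:320],cv2.COLOR_BGR2HSV)
mk=(g[...,2]<70); n,lb,st,c=cv2.connectedComponentsWithStats(mk.astype(np.uint8)); print(st,c+[248,170])
from scipy.spatial.transform import Rotation as R
print(R.from_rotvec(get_state()["tool_rot"]).as_matrix().round(3))
E
```

```text
pad [ 0.506 -0.213  0.116]
hL [ 0.612 -0.316  0.104]
hR [ 0.541 -0.454  0.104]
rL [ 0.712 -0.36   0.118]
rR [ 0.635 -0.505  0.118]
fL [ 0.468 -0.235  0.06 ]
fR [ 0.392 -0.386  0.06 ]
tape [ 0.596 -0.145  0.019]
ring [ 0.421 -0.245  0.04 ]
puck [ 0.388 -0.309  0.044]
len 0.27241538439614477 wid 0.1668834967054874
yaw -0.4668196366857062 -0.4773353747343707
hinge [ 0.57647954 -0.38540382] ctr rel -0.02840608815782176 0.0011386606227795776
pad pred [ 0.49921663 -0.21346359] X [ 0.89062549 -0.45473754] Y [0.45473754 0.89062549]
pad in hopper -0.14131940904463194 0.1211690570078428
pad in scene [262.81792892 184.3922583 ]
[[   0    0   72   30 1933]
 [   5    8   50   17  227]] [[285.46042421 184.29280911]
 [266.8061674  186.26431718]]
[[-0.912  0.41  -0.001]
 [ 0.41   0.912 -0.002]
 [ 0.    -0.002 -1.   ]]
```

The pad measures as (0.504,-0.214,0.116), or hopper (-0.141, 0.121), which matches the given geometry. Hopper yaw is -0.47, so the tool's y already lies nearly along the hopper's y. I'll shut the fingers and travel there.

```bash
python3 -m inch '[[-0.4,-0.5,0,0,0,0],[-0.7,-0.8,0,0,0,0],[-0.7,-0.8,0,0,0,0],[-0.7,-0.8,0,0,0,0],[-0.7,-0.8,0,0,0,0],[-0.7,-0.8,0,0,0,0],[-0.7,-0.8,0,0,0,0],[-0.7,-0.8,0,0,0,0],[-0.7,-0.8,0,0,0,0],[-0.7,-0.8,0,0,0,0],[-0.7,-0.8,0,0,0,0],[-0.7,-0.8,0,0,0,0]]' -1 5
python3 -m inch '[[-0.7,-0.8,0,0,0,0],[-0.7,-0.8,0,0,0,0],[-0.7,-0.8,0,0,0,0],[-0.7,-0.8,0,0,0,0],[-0.7,-0.8,0,0,0,0],[-0.7,-0.8,0,0,0,0],[-0.7,-0.8,0,0,0,0],[-0.7,-0.8,0,0,0,0],[-0.5,-0.5,0,0,0,0.45],[-0.2,-0.3,0,0,0,0],[0,0,0,0,0,0],[0,0,0,0,0,0]]'
```

```text
clock: 1.1
position: [0.3737, 0.2369, 0.2265]
tool_rot: [-0.659, -3.071, 0.0]
contact_force: [0.6, -0.6, -0.3]
width: 0.183
gripper_force: 0.0
clock: 2.1
position: [0.4566, -0.0349, 0.2264]
tool_rot: [-0.731, -3.054, -0.001]
contact_force: [-0.2, 0.8, -0.3]
width: 0.008
gripper_force: 0.0
```

```bash
python3 -m inch '[[-0.68,-0.77,0,0,0,0],[-0.68,-0.77,0,0,0,0],[-0.68,-0.77,0,0,0,0],[-0.68,-0.77,0,0,0,0],[-0.68,-0.77,0,0,0,0],[-0.68,-0.77,0,0,0,0],[0,0,0.7,0,0,0],[0,0,0.9,0,0,0],[0,0,0.6,0,0,0],[0,0,0.3,0,0,0],[0,0,0,0,0,0]]'
python3 - <<'E'
from h import *
w=grab_frame("wrist"); s=grab_frame("scene"); t=grab_frame("top")
f=lambda a,k:cv2.resize(a,None,fx=k,fy=k,interpolation=cv2.INTER_CUBIC)
o=np.zeros((600,800,3),np.uint8)
o[:250,:400]=cv2.resize(w,(400,250)); o[:250,400:780]=f(s[150:275,230:420],2); a=f(t[130:270,190:350],2.5);o[250:600,:400]=a
cv2.imwrite("pics/m1.png",o)
E
```

```text
clock: 3.02
position: [0.5023, -0.2119, 0.1494]
tool_rot: [-0.726, -3.052, -0.003]
contact_force: [-0.6, -0.1, 0.9]
width: 0.006
gripper_force: 0.0
```

View pics/m1.png

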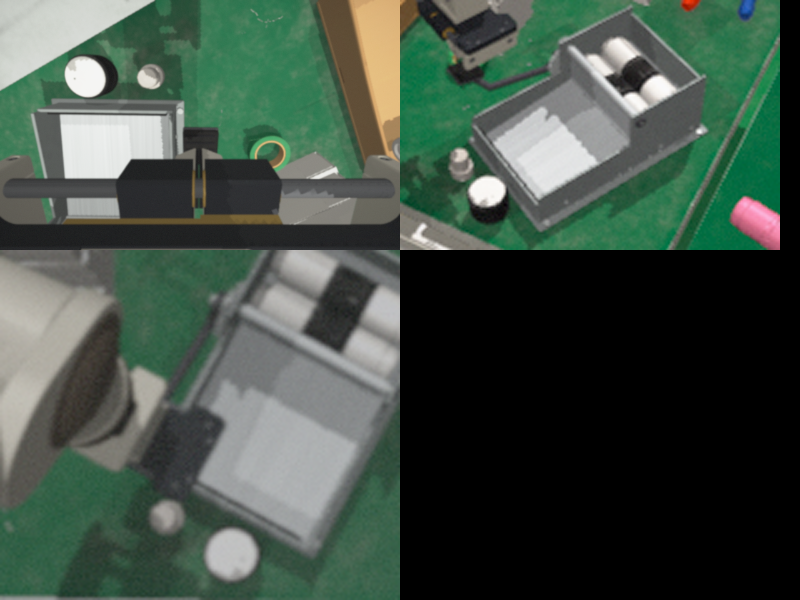

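The wrist view shows the pad at (201,137) in the composite, directly in line with the closed fingertips at (199,185). Nothing has been disturbed. I'll descend to contact.

```bash
python3 -m inch '[[0,0,0.4,0,0,0],[0,0,0.3,0,0,0],[0,0,0.2,0,0,0],[0,0,0.2,0,0,0],[0,0,0.2,0,0,0],[0,0,0.15,0,0,0],[0,0,0,0,0,0]]'
```

```text
clock: 3.75
position: [0.5029, -0.2148, 0.1072]
tool_rot: [-0.731, -3.054, -0.0]
contact_force: [0.1, 0.1, 0.3]
width: 0.006
gripper_force: 0.0
```

No contact force at z=0.107, although the pad should be at 0.116. I'll look before going lower.

```bash
python3 - <<'E'
from h import *
print(get_state()["contact_force"], get_state()["position"])
w=grab_frame("wrist"); s=grab_frame("scene"); 
f=lambda a,k:cv2.resize(a,None,fx=k,fy=k,interpolation=cv2.INTER_CUBIC)
o=np.zeros((600,800,3),np.uint8)
o[:300,:800]=f(w[175:375,:][:, 180:580][:150],2); o[300:,:600]=f(s[155:215,240:360],5)
cv2.imwrite("pics/m2.png",o); print(proj("scene",get_state()["position"]))
E
```

```text
[0.11418871 0.09386506 0.31907582] [ 0.50292392 -0.21477382  0.10716036]
[263.27362729 187.1548234 ]
```

View pics/m2.png

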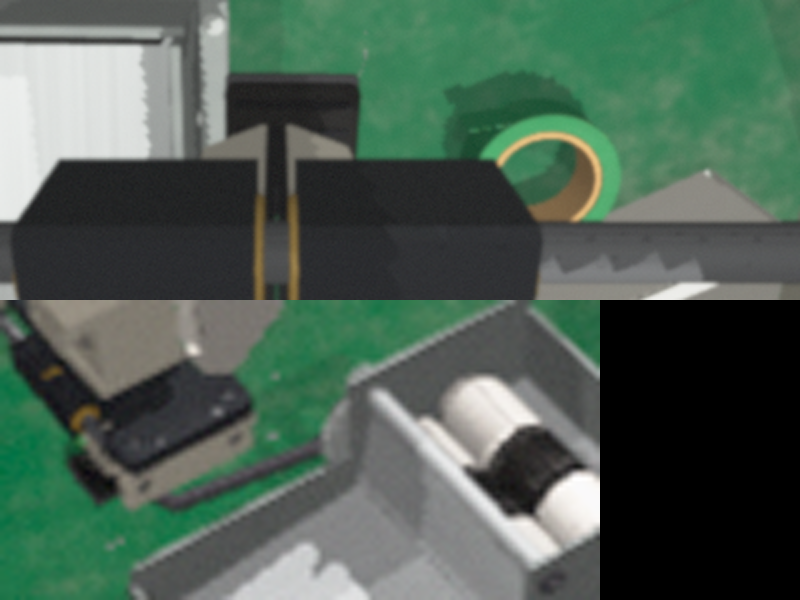

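The wrist crop shows the pad's front edge at (228..358, 75), which is wrist px (294..359, 212), ahead of the fingertips. I'll check its height from its 34 mm width.

```bash
python3 - <<'E'
from h import *
X=np.array([.8906,-.4547]);Y=np.array([.4547,.8906]);h=np.array([.5765,-.3854])
for z in (.09,.1,.11,.12,.13):
    a=ray("wrist",294,212,z);b=ray("wrist",359,212,z)
    print(z,np.linalg.norm(a-b),[((p[:2]-h)@X,(p[:2]-h)@Y) for p in(a,b)])
p=get_state()["position"][:2]-h;print("tcp",p@X,p@Y,proj("wrist",get_state()["position"]))
for dy in(-.017,.017):
  for s in(-.02,.02):
    q=h+X*(-.1425+s*.97)+Y*(.118+dy); print(dy,s,proj("wrist",[*q,.116-s*.23]))
E
```

```text
0.09 0.03537798673967661 [(np.float64(-0.15920213260724675), np.float64(0.10578091065233226)), (np.float64(-0.15928380922844132), np.float64(0.1411573959179363))]
0.1 0.03337358206071994 [(np.float64(-0.16265332384725525), np.float64(0.10650641273128475)), (np.float64(-0.16273037292978043), np.float64(0.1398785783866976))]
0.11 0.031369177381763313 [(np.float64(-0.16610451508726376), np.float64(0.10723191481023724)), (np.float64(-0.16617693663111954), np.float64(0.1385997608554589))]
0.12 0.02936477270280664 [(np.float64(-0.16955570632727232), np.float64(0.1079574168891897)), (np.float64(-0.16962350033245868), np.float64(0.13732094332422012))]
0.13 0.027360368023849967 [(np.float64(-0.17300689756728083), np.float64(0.10868291896814218)), (np.float64(-0.17307006403379777), np.float64(0.13604212579298142))]
tcp -0.1425793328672787 0.11849257943529345 [317.25027338 254.50426855]
-0.017 -0.02 [278.9557032  228.28466118]
-0.017 0.02 [283.1985593  291.84708151]
0.017 -0.02 [353.41369574 228.4444448 ]
0.017 0.02 [349.18756792 291.97892799]
```

```bash
python3 -m inch '[[0,0,0.1,0,0,0],[0,0,0,0,0,0]]'; python3 -m inch '[[0,0,0.1,0,0,0],[0,0,0,0,0,0]]';python3 -m inch '[[0,0,0.1,0,0,0],[0,0,0,0,0,0]]'
python3 - <<'E'
from h import *
w=grab_frame("wrist"); s=grab_frame("scene"); s0=cv2.imread("pics/scene0.png")
f=lambda a,k:cv2.resize(a,None,fx=k,fy=k,interpolation=cv2.INTER_CUBIC)
o=np.zeros((600,800,3),np.uint8)
o[:300,:400]=f(w[190:265,280:380],4); o[:300,400:]=f(s[160:235,290:390],4); o[300:,400:]=f(s0[160:235,290:390],4); o[300:,:400]=f(s[165:202,240:290],8)[:300,:400] if 0 else cv2.resize(s[165:203,240:290],(400,300))
cv2.imwrite("pics/m3.png",o)
E
```

```text
clock: 4.02
position: [0.5037, -0.2151, 0.1052]
tool_rot: [0.731, 3.055, -0.0]
contact_force: [-0.2, 0.6, 0.5]
width: 0.006
gripper_force: 0.5
clock: 4.18
position: [0.5036, -0.215, 0.1021]
tool_rot: [0.731, 3.055, -0.0]
contact_force: [-0.2, 0.2, 2.3]
width: 0.007
gripper_force: 1.0
clock: 4.35
position: [0.5034, -0.2149, 0.0989]
tool_rot: [-0.731, -3.055, -0.0]
contact_force: [-0.2, -0.3, 3.1]
width: 0.009
gripper_force: 1.1
```

View pics/m3.png

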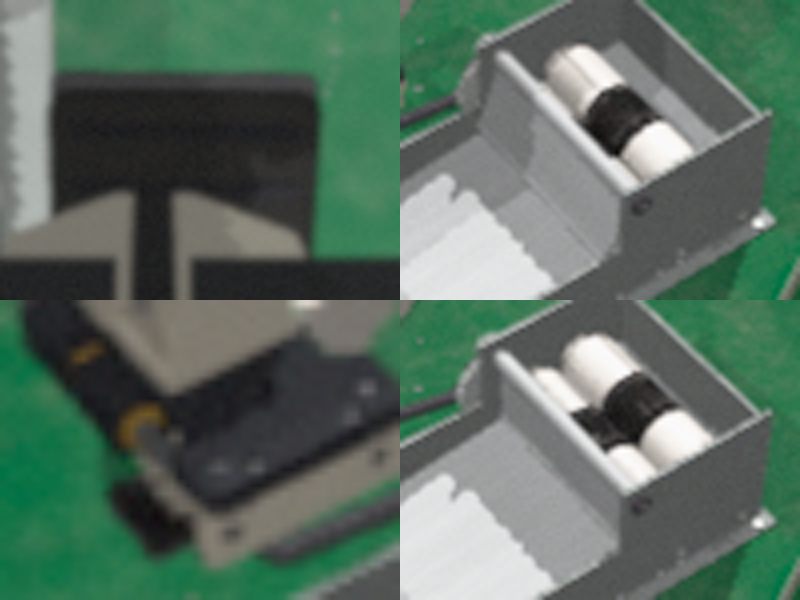

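The flap has begun to open and the barrels are creeping against it. The fingertips are on the pad. Now I'll press fully down along the arc.

```bash
python3 -m inch '[[0.03,0.05,0.1,0,0,0],[0.03,0.05,0.15,0,0,0],[0.03,0,0.2,0,0,0],[0.03,0,0.2,0,0,0],[0.03,0,0.2,0,0,0],[0.02,0,0.2,0,0,0],[0,0,0.2,0,0,0],[0,0,0.2,0,0,0],[0,0,0.15,0,0,0],[0,0,0.1,0,0,0],[0,0,0,0,0,0]]'
```

```text
clock: 5.37
position: [0.5018, -0.2104, 0.0491]
tool_rot: [0.731, 3.053, -0.0]
contact_force: [-0.8, -1.1, 16.3]
width: 0.004
gripper_force: 7.9
```

```bash
python3 -m inch '[[0,0,0.05,0,0,0],[0,0,0.05,0,0,0],[0,0,0,0,0,0]]'; python3 - <<'E'
from h import *
w=grab_frame("wrist"); s=grab_frame("scene")
f=lambda a,k:cv2.resize(a,None,fx=k,fy=k,interpolation=cv2.INTER_CUBIC)
o=np.zeros((600,800,3),np.uint8)
o[:300,:400]=f(w[190:265,280:380],4); o[:,400:]=cv2.resize(s[150:270,240:390],(400,600))[:,:]; o[300:550,:400]=cv2.resize(w,(400,250))
cv2.imwrite("pics/m4.png",o)
E
```

```text
clock: 5.62
position: [0.502, -0.2106, 0.048]
tool_rot: [0.731, 3.052, 0.0]
contact_force: [-6.2, 1.3, 31.5]
width: 0.005
gripper_force: 16.0
```

View pics/m4.png

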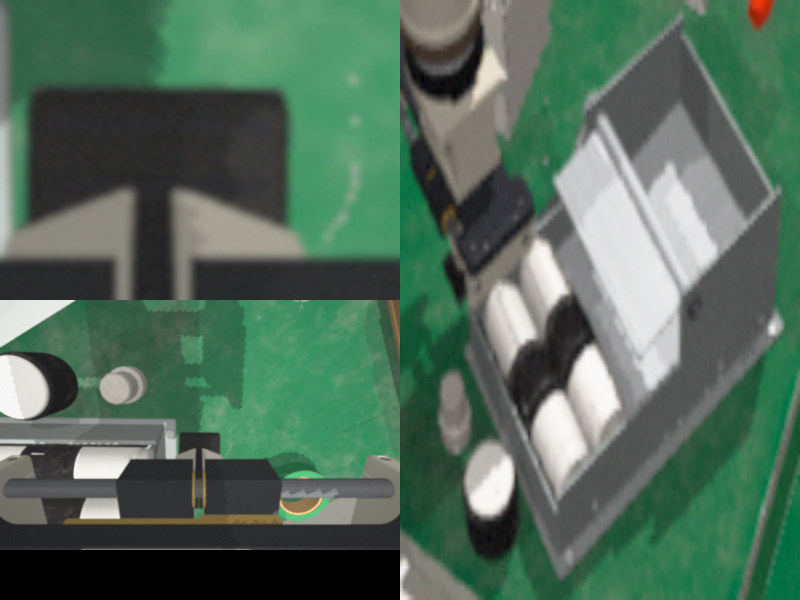

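Both barrels lie in the trough, the lever is on its stop (31 N), and the flap is fully open. Next I'll ease it up.

```bash
python3 -m inch '[[0,0,0,0,0,0],[0,0,0,0,0,0],[0,0,0,0,0,0],[0,0,-0.06,0,0,0],[0,0,-0.06,0,0,0],[0,0,-0.06,0,0,0],[0,0,-0.06,0,0,0],[0,0,-0.06,0,0,0],[0,0,-0.06,0,0,0],[0,0,-0.06,0,0,0],[0,0,-0.06,0,0,0],[0,0,-0.06,0,0,0]]'
python3 -m inch '[[0,0,-0.06,0,0,0],[0,0,-0.06,0,0,0],[0,0,-0.06,0,0,0],[0,0,-0.06,0,0,0],[-0.01,0,-0.06,0,0,0],[-0.01,0,-0.06,0,0,0],[-0.01,0,-0.06,0,0,0],[-0.01,0,-0.06,0,0,0],[-0.01,0,-0.06,0,0,0],[-0.01,0,-0.06,0,0,0],[-0.01,0,-0.06,0,0,0],[-0.01,0,-0.06,0,0,0]]'

```

```text
clock: 6.72
position: [0.5009, -0.21, 0.0614]
tool_rot: [0.731, 3.054, 0.0]
contact_force: [0.9, -1.9, 6.1]
width: 0.003
gripper_force: 2.8
clock: 7.72
position: [0.5018, -0.2105, 0.0827]
tool_rot: [-0.731, -3.054, -0.001]
contact_force: [-0.4, 1.1, 3.8]
width: 0.007
gripper_force: 2.2
```

```bash
python3 -m inch '[[-0.01,0,-0.05,0,0,0],[-0.01,0,-0.05,0,0,0],[-0.01,0,-0.04,0,0,0],[-0.01,0,-0.04,0,0,0],[-0.01,0,-0.04,0,0,0],[-0.01,0,-0.04,0,0,0],[-0.01,0,-0.03,0,0,0],[-0.01,0,-0.03,0,0,0],[-0.01,0,-0.03,0,0,0],[0,0,-0.03,0,0,0],[0,0,-0.03,0,0,0],[0,0,-0.03,0,0,0]]'
python3 -m inch '[[0,0,-0.03,0,0,0],[0,0,-0.03,0,0,0],[0,0,-0.03,0,0,0],[0,0,-0.03,0,0,0],[0,0,-0.03,0,0,0],[0,0,-0.03,0,0,0],[0,0,-0.03,0,0,0],[0,0,-0.03,0,0,0]]'
```

```text
clock: 8.72
position: [0.5053, -0.2125, 0.0965]
tool_rot: [0.731, 3.054, -0.0]
contact_force: [-0.5, 0.7, 4.1]
width: 0.006
gripper_force: 1.8
clock: 9.38
position: [0.505, -0.2124, 0.1036]
tool_rot: [0.731, 3.055, -0.0]
contact_force: [2.0, -0.9, 2.0]
width: 0.006
gripper_force: 1.4
```

```bash
for i in 1; do python3 -m inch '[[0,0,-0.02,0,0,0],[0,0,-0.02,0,0,0],[0,0,-0.02,0,0,0],[0,0,-0.02,0,0,0],[0,0,-0.02,0,0,0],[0,0,-0.02,0,0,0]]'; done
python3 -m inch '[[0,0,-0.02,0,0,0],[0,0,-0.02,0,0,0],[0,0,-0.02,0,0,0],[0,0,-0.02,0,0,0],[0,0,-0.02,0,0,0],[0,0,-0.02,0,0,0]]'
python3 -m inch '[[0,0,-0.02,0,0,0],[0,0,-0.02,0,0,0],[0,0,-0.02,0,0,0],[0,0,-0.02,0,0,0],[0,0,-0.02,0,0,0],[0,0,-0.02,0,0,0],[0,0,-0.02,0,0,0],[0,0,-0.02,0,0,0],[0,0,-0.02,0,0,0],[0,0,-0.02,0,0,0]]'
```

```text
clock: 9.88
position: [0.5047, -0.2122, 0.107]
tool_rot: [-0.731, -3.055, -0.0]
contact_force: [1.4, -1.2, 2.2]
width: 0.005
gripper_force: 1.3
clock: 10.38
position: [0.5047, -0.2123, 0.1106]
tool_rot: [-0.731, -3.055, 0.0]
contact_force: [1.6, -1.3, 2.2]
width: 0.003
gripper_force: 1.2
clock: 11.22
position: [0.5048, -0.2122, 0.1166]
tool_rot: [-0.731, -3.055, -0.0]
contact_force: [2.0, -0.9, 2.0]
width: 0.004
gripper_force: 1.1
```

```bash
python3 -m inch '[[0,0,-0.02,0,0,0],[0,0,-0.02,0,0,0],[0,0,-0.02,0,0,0],[0,0,-0.02,0,0,0],[0,0,-0.02,0,0,0],[0,0,-0.02,0,0,0]]'
python3 -m inch '[[0,0,-0.02,0,0,0],[0,0,-0.02,0,0,0],[0,0,-0.02,0,0,0],[0,0,-0.02,0,0,0],[0,0,-0.02,0,0,0],[0,0,-0.02,0,0,0],[0,0,-0.02,0,0,0],[0,0,-0.02,0,0,0],[0,0,-0.02,0,0,0],[0,0,-0.02,0,0,0]]'
```

```text
clock: 11.72
position: [0.5038, -0.2118, 0.1197]
tool_rot: [-0.731, -3.053, -0.001]
contact_force: [0.5, 0.4, -0.2]
width: 0.008
gripper_force: 0.0
clock: 12.55
position: [0.5048, -0.2123, 0.1263]
tool_rot: [-0.731, -3.055, -0.0]
contact_force: [-0.3, -0.3, 0.2]
width: 0.003
gripper_force: 0.0
```

Contact ended near z=0.119. I'll retreat upward and check.

```bash
python3 -m inch '[[0,0,-0.2,0,0,0],[0,0,-0.5,0,0,0],[0,0,-0.7,0,0,0],[0,0,-0.7,0,0,0],[0,0,-0.5,0,0,0],[0,0,-0.2,0,0,0],[0,0,0,0,0,0],[0,0,0,0,0,0],[0,0,0,0,0,0]]'; python3 - <<'E'
from h import *
s=grab_frame("scene");t=grab_frame("top"); s0=cv2.imread("pics/scene0.png")
o=np.zeros((600,800,3),np.uint8)
f=lambda a:cv2.resize(a[150:250,250:390],(400,286))
o[:286,:400]=f(s0);o[:286,400:]=f(s);o[290:600,:400]=cv2.resize(t[120:270,195:389],(400,310)); o[290:600,400:]=cv2.resize(cv2.imread("pics/top0.png")[120:270,195:389],(400,310))
cv2.imwrite("pics/m5.png",o)
E
```

```text
clock: 13.3
position: [0.504, -0.212, 0.2091]
tool_rot: [-0.731, -3.053, -0.0]
contact_force: [0.6, 0.2, 0.2]
width: 0.002
gripper_force: 0.0
```

View pics/m5.png

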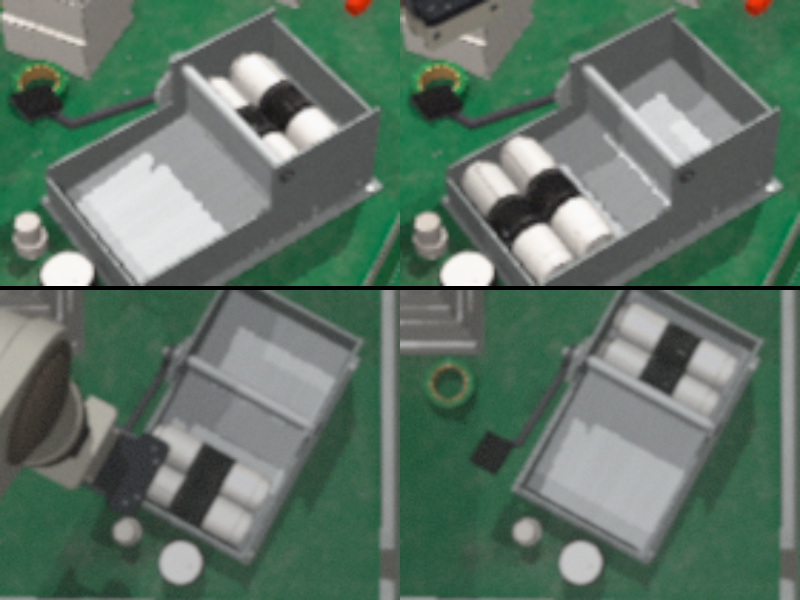

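The lever pad is back at its rest position, around (38,100) in both the before and after crops. The flap hangs shut, both barrels lie in the trough, and the bystanders have not moved.

```bash
python3 -c "from cell import *; print(sign_off())"
```

```text
the job is handed in; nothing more can be done
None
```

I pressed the lever down to its stop, both barrels rolled into the trough, and I eased it back until the flap was shut; the job is handed in at about 13 s, with the robot clear and the bystanders unmoved in the last pictures.

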